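Charge the grinding pot and hold the mill's sprung lid at its mark

TASK

Pour all six grinding balls from the tall narrow steel cup into the wide grinding pot and stand the empty cup upright back on the bench, beside the pot. Then lift the mill's sprung lid with the gripper until its pointer is level with the index mark on the quadrant at its side, and finish while still holding it steady there, so that the pot can be put in. Leave the index and the other things on the bench where they are.

Things in the scene. Friction and masses are not known exactly. Their poses are not given: they have to be found in the camera images.
- cup: the tall narrow cup: straight-sided open steel beaker, outer diameter 60, height 75, wall 3, floor 4 thick, about 140 g, loose, no handle; it holds the six balls at the start. Origin at the centre of its underside, z along its axis to the mouth (lengths in mm)
- cup_mouth (a point): centre of the cup's mouth, 75 above its underside (lengths in mm)
- pot: the grinding pot: wide open round steel pot, outer diameter 104, height 60, wall 5, floor 6 thick; heavy, does not move. Origin at the centre of its underside. Cup and pot stand on the right half of the bench (y below 0), and may have changed places (lengths in mm)
- pot_mouth (a point): centre of the pot's mouth, 60 above the bench (lengths in mm)
- ball0_center (a point): centre of white ceramic grinding ball 1 of 6, diameter 16, about 14 g, rolls freely (lengths in mm)
- ball1_center (a point): centre of white ceramic grinding ball 2 of 6, diameter 16, about 14 g, rolls freely (lengths in mm)
- ball2_center (a point): centre of white ceramic grinding ball 3 of 6, diameter 16, about 14 g, rolls freely (lengths in mm)
- ball3_center (a point): centre of white ceramic grinding ball 4 of 6, diameter 16, about 14 g, rolls freely (lengths in mm)
- ball4_center (a point): centre of white ceramic grinding ball 5 of 6, diameter 16, about 14 g, rolls freely (lengths in mm)
- ball5_center (a point): centre of white ceramic grinding ball 6 of 6, diameter 16, about 14 g, rolls freely (lengths in mm)
- mill: the bench mill, a grey box 240 deep (x) x 240 wide (y) x 130 high, fixed, with a white lid 12 thick on top; front towards the robot apart from a small yaw. Origin at the centre of its underside, x to its rear, y to its left side, z up (lengths in mm)
- lid (a joint): angle of the mill's lid, rad: 0 shut, grows as its front edge is raised, stop at 1.3. The hinge runs along the mill's y axis at the rear, 115 behind the mill's origin and 136 above the bench. A spring pulls it shut: with its weight it takes about 5 N at the bar to start and about 8 N at 0.75 rad; let go, it falls shut (lengths in mm)
- lid_hinge (a point): middle of the lid's hinge axis (lengths in mm)
- lid_bar (a point): middle of the lid's handle: a straight round steel bar 12 thick and 130 long, along the mill's y axis, carried by a post at each end, its centre 36 above the lid's top face (30 clear below it) and 205 in front of the hinge; lid shut, it is 178 above the bench. It moves with the lid (lengths in mm)
- lid_pointer (a point): the lid's pointer: dark steel tab 20 x 16 x 6 at the lid's left (+y) edge, 200 from the hinge axis, beside the upright aluminium quadrant on the mill's left side; this point lies on the tab's outer end at mid-thickness (lengths in mm)
- index (a joint): angle of the index, rad, on the same scale as the lid's angle: the lid stands at the mark when the two are equal. It is already set (between 0.45 and 0.75), clamped stiffly, and differs each time (lengths in mm)
- index_mark (a point): the mark: the point at the index where the lid's pointer must come, 200 from the hinge axis. The index is a small black block 34 x 10 x 10 with a steel thumb nut, clamped to the outer face of the quadrant (a band 22 wide that curves up round the hinge, black graduations every 10 degrees) (lengths in mm)
- washbottle: bystander: white bottle, diameter 64, 170 high, origin at its underside (lengths in mm)
- jar: bystander: amber glass jar with black cap, diameter 54, 65 high, origin at its underside (lengths in mm)
- dish: bystander: empty squat steel dish, diameter 84, 30 high, origin at its underside; not the cup and not the pot (lengths in mm)
- objective: bystander: black microscope objective standing on its nose, diameter 34, 52 high, origin at its underside (lengths in mm)
- stub: bystander: small brass specimen stub, diameter 32, 22 high, origin at its underside (lengths in mm)
- wrench: bystander: small steel wrench, 140 long, lying in front of the mill (lengths in mm)
Mind the look-alikes: they are no part of the job. Leave any green look-alike of the cup alone.

How it is judged:
By the outcome, as a careful person would: the job done as asked, in the order asked, and still so for the second after the job is handed in, while the arm keeps its last pose, push and grip.
It also fails if it takes over 72 s, if anything falls off the work surface, if the arm or the gripper's body presses on something with over 40 N, if the wrist force passes 120 N, or if a joint passes its speed limit or range.

ROBOT

A 6-joint arm with a two-finger parallel gripper is mounted at the origin on the work surface. World frame = base frame: x ahead of the robot, y to its left, z up, the work surface at z = 0. Lengths are in mm, angles in rad, forces in N, time in s.
With the tool pointing down it reaches from about 300 to 775 mm from the base axis. Payload 14.6 kg.
Tool frame: the origin (TCP) lies on the centre line of the jaws, within the pads' length; the fingertips stand 19 mm ahead of it and the grasp point (between the pads) is the TCP (bot.tip_reach is the distance from the TCP to the fingertips, in mm); y points along the fingers, x is the direction in which the jaws open and shut, and the axes are right-handed (so a half turn about y gives the same grasp; the last joint's range is limited). The gripper opens to 85 mm and grips with 20 to 120 N. Pads are 22 mm wide; open, the fingers measure 114 mm over their backs; the gripper's body (76 mm by 85 mm) begins 54 mm behind the grasp point. The pads swing forward as they close: fully open they stand 13 mm farther back than shut.
Start: joints at [1.232, 0.3, 1.521, -0, 1.321, -0.067], TCP at [147.654, 529.8, 250.281] pointing down, gripper open.
Joint ranges: [-3.03, 3.03], [-0.79, 2.21], [0.23, 2.52], [-1.04, 4.18], [0, 3.07], [-2.55, 2.55]. Speed limits (rad/s): [2.22, 2.22, 2.57, 3.14, 3.14, 3.14].

INTERFACE

Orientations are given as a unit quaternion [w, x, y, z].
In Python, from rig import bot gives the robot as it stands. Calls block until the motion is done:
- bot.move_to(position, orientation): joint-space move of the TCP to a pose.
- bot.servo_line(position, attitude=None, speed=150, until_force=None): straight line of the TCP; attitude=None keeps the orientation; speed is the mean speed in mm/s. With until_force (N) it stops when the force on the tool has changed by that much, and returns True; else False.
- bot.move_joints(angles): joint-space move.
- bot.move_gripper(opening, grip_force=None): finger opening in mm; grip_force is the grip in N (None keeps the last); returns when the fingers have stopped.
- bot.dwell(seconds).
- bot.ik(position, orientation): joint angles nearest the present ones, or None.
- bot.read_state(): the state.
- bot.read_camera(name): name is "scene" or "side" or "wrist"; returns a dict with "image" (480x640x3 uint8, blue, green, red), "depth" (480x640 float32, mm along the optical axis (not along the pixel's ray), 0 where there is no reading), "fovy" (degrees; the focal length in pixels is half the picture's height over the tangent of half this angle, whatever the lens; pixels are square), "cx", "cy" (the principal point, pixels), "eye" and "attitude" of the camera in the world; the wrist camera has in their place "mount" (4x4, takes a point from camera to tool coordinates, whose origin is the TCP and whose axes are the tool frame's). Camera axes: x right, y down, z forward; pixel columns grow to the right and rows downward; lengths in mm; the calibration is good to about 2 mm. A picture is of the moment at which its call begins: read the wrist's pose just before it.
A pose or a line that the arm cannot do raises bot.MotionError and nothing moves.
- bot.finish_job(): hands the job in, once; it reports no verdict.
The state is a dict: "clock": time; "joint_positions": joint angles; "qvel": joint speeds; "effort": joint torques, N m; "ee_pos": TCP position; "tool_rot": TCP orientation; "ft_force": force on the tool from outside, world axes, zero at the start; "moment": the same for the moment, N m; "grip_width": finger opening in mm.
Only numpy, scipy, OpenCV 4.12 (cv2) and the standard library are available. Lean on these libraries where they do the work, as an engineer would, in place of code of your own. Each camera call takes 0.05 s, during which the arm holds its last target. There are 200 camera calls.

## Working session

There is one attempt and no reset: what is moved stays moved. The work goes in short steps, each a Python script; the robot and the scene stay as the last script left them, time stands still between calls to the robot, and variables do not carry over. Pictures are saved under pics/ and viewed, about 8 in all and at most 12, crops included, and the job is handed in when it is done.

```bash
ls; mkdir -p pics
cat > h.py <<'E'
import numpy as np, cv2
from scipy.spatial.transform import Rotation as R
from rig import bot
def rot(q): return R.from_quat([q[1],q[2],q[3],q[0]])
def quat(m): 
    q=R.from_matrix(m).as_quat(); return [q[3],q[0],q[1],q[2]]
def cam(name):
    s=bot.read_state(); c=bot.read_camera(name)
    if name=="wrist":
        T=np.array(c["mount"]); r=rot(s["tool_rot"]).as_matrix()
        c["R"]=r@T[:3,:3]; c["o"]=r@T[:3,3]+np.array(s["ee_pos"])
    else:
        a=np.array(c["attitude"]); c["R"]=a if a.shape==(3,3) else rot(a).as_matrix(); c["o"]=np.array(c["eye"])
    c["f"]=240/np.tan(np.radians(c["fovy"])/2)
    return c
def cloud(c):
    v,u=np.mgrid[:480,:640]; d=c["depth"]
    p=np.stack([(u-c["cx"])/c["f"]*d,(v-c["cy"])/c["f"]*d,d],-1)
    return p@c["R"].T+c["o"]
def ray(c,u,v):
    return c["R"]@np.array([(u-c["cx"])/c["f"],(v-c["cy"])/c["f"],1.])
def onz(c,u,v,z):
    d=ray(c,u,v); return c["o"]+d*(z-c["o"][2])/d[2]
def proj(c,p):
    q=c["R"].T@(np.array(p)-c["o"]); return q[:2]/q[2]*c["f"]+[c["cx"],c["cy"]]
E
python3 - <<'E'
from h import *
import pickle
for n in ("scene","side"):
    c=cam(n); cv2.imwrite(f"pics/{n}0.png",c["image"]); pickle.dump(c,open(n+".pkl","wb")); print(n,c["fovy"],c["cx"],c["cy"],c["o"],c["R"][:,2])
s=bot.read_state(); print(s["clock"],s["ft_force"],s["grip_width"],s["tool_rot"],bot.tip_reach)
E
```

```text
pics
scene 42.11373735317933 318.71787894533395 235.16168413242667 [1361.34445643 -624.19145484 1194.49042752] [-0.55776864  0.42484016 -0.71302523]
side 55.71145356789444 325.15432523980706 241.64733677767973 [320.82561986 557.45064007 888.11856412] [ 0.24274087 -0.58822427 -0.77140721]
0.1 [-0.12421917  0.28967433 -0.40741886] 85.40365065526339 [-0.56292113  0.56332473  0.42735006 -0.42796843] 19.0
```

View pics/scene0.png

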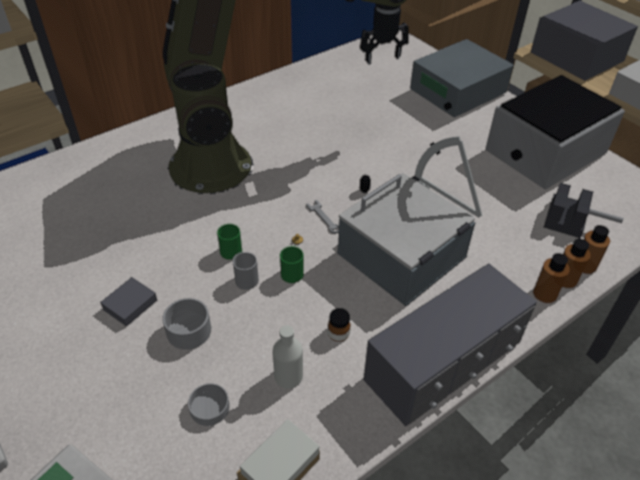

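View pics/side0.png

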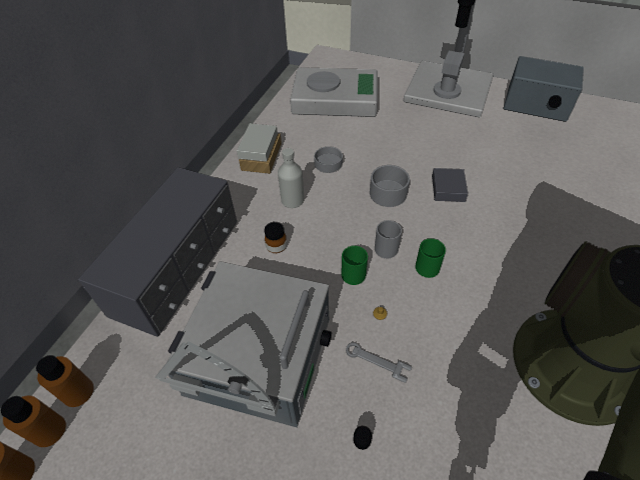

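The scene view shows the steel cup at (245,270) between two green cups at (230,240) and (292,263). The pot is at (187,323), the dish at (208,404) and the mill at (408,235). In the side view the cup is at (388,239), the pot at (389,186) and the index block on the quadrant near (238,384).

Run:
```python
from h import *
import pickle
from scipy.optimize import least_squares
C={n:pickle.load(open(n+".pkl","rb")) for n in("scene","side")}
def fit(P,r):
    f=lambda q:np.hypot(P[:,0]-q[0],P[:,1]-q[1])-r
    s=least_squares(f,P[:,:2].mean(0),loss="soft_l1"); return s.x.round(1),np.abs(f(s.x)).mean().round(2),len(P)
W={n:cloud(c) for n,c in C.items()}
for n in C:
    w=W[n]; print(n)
    seeds={"cup":((245,258),(388,228)),"pot":((187,310),(389,175)),"g1":((230,232),(431,247)),"g2":((292,255),(355,255))}
    for k,v in seeds.items():
        u0,v0=v[n=="side"]; h,r=(60,50) if k=="pot" else (75,29)
        c0=onz(C[n],u0,v0,h)[:2]
        m=(np.hypot(w[...,0]-c0[0],w[...,1]-c0[1])<r+25)&(abs(w[...,2]-h)<5)&(C[n]["depth"]>0)
        print(k,c0.round(),fit(w[m],r-1),w[m][:,2].max().round(1))
    for k,v in {"dish":((208,398),(328,155)),"wash":((288,335),(290,160)),"jar":((339,318),(274,230)),"obj":((365,180),(363,430)),"stub":((297,238),(380,310))}.items():
        print(k,onz(C[n],*v[n=="side"],{"dish":30,"wash":165,"jar":65,"obj":52,"stub":20}[k]).round())
    # lid and bar
    m=(w[...,2]>137)&(w[...,2]<147)&(abs(w[...,0]-600)<250)&(abs(w[...,1]-100)<250)
    m=cv2.morphologyEx(m.astype(np.uint8),cv2.MORPH_OPEN,np.ones((3,3)))
    k,l,st,_=cv2.connectedComponentsWithStats(m); i=1+np.argmax(st[1:,4])
    P=w[l==i]; print("lid",cv2.minAreaRect(P[:,:2].astype(np.float32)),P[:,2].mean())
    m=(w[...,2]>175)&(w[...,2]<190)&(abs(w[...,0]-600)<250)&(abs(w[...,1]-100)<250)
    k,l,st,_=cv2.connectedComponentsWithStats(m.astype(np.uint8))
    for i in range(1,k):
        if st[i,4]>25:
            P=w[l==i]; print("z175-190",st[i],cv2.minAreaRect(P[:,:2].astype(np.float32)))
```

```text
scene
cup [ 443. -148.] (array([ 449.4, -154.5]), np.float64(1.62), 114) 79.5
pot [ 489. -333.] (array([ 500.7, -344.8]), np.float64(1.69), 298) 64.7
g1 [ 345. -132.] (array([ 339.9, -134.7]), np.float64(1.44), 89) 78.9
g2 [502. -50.] (array([498.7, -51.5]), np.float64(1.69), 106) 80.0
dish [ 696. -400.   30.]
wash [ 744. -228.  165.]
jar [714. -70.  65.]
obj [370. 292.  52.]
stub [417.  23.  20.]
lid ((615.4457397460938, 215.4749755859375), (245.1977081298828, 242.50286865234375), 6.214192867279053) 140.5047029218904
z175-190 [418 160   8   9  36] ((518.0401000976562, 344.1720886230469), (8.981518745422363, 24.49496841430664), 86.70006561279297)
z175-190 [361 174  41  29 210] ((524.9638671875, 206.33590698242188), (15.778593063354492, 142.82167053222656), 6.1976752281188965)
side
cup [ 453. -155.] (array([ 449.3, -150.8]), np.float64(1.14), 144) 79.2
pot [ 506. -350.] (array([ 500.4, -340.7]), np.float64(1.71), 254) 64.1
g1 [ 344. -134.] (array([ 340.2, -130.9]), np.float64(1.13), 157) 79.6
g2 [499. -50.] (array([499.2, -47.9]), np.float64(1.02), 146) 78.4
dish [ 703. -404.   30.]
wash [ 722. -203.  165.]
jar [708. -60.  65.]
obj [362. 300.  52.]
stub [410.  34.  20.]
lid ((616.1610717773438, 221.8676300048828), (245.53683471679688, 247.01763916015625), 6.24367094039917) 142.2487150737415
z175-190 [280 290  29  71 495] ((525.759521484375, 209.62750244140625), (12.511816024780273, 141.1945037841797), 6.269352436065674)
z175-190 [260 395  11   7  35] ((514.8612060546875, 349.16650390625), (14.894654273986816, 4.125847339630127), 18.762990951538086)
```

```bash
cat >> h.py <<'E'
def tool(d,x):
    d=np.array(d,float); d/=np.linalg.norm(d); x=np.array(x,float); x-=d*(x@d); x/=np.linalg.norm(x)
    return np.stack([x,d,np.cross(x,d)],1)
def azd(az,pitch):  # fingers' direction: azimuth, degrees below horizontal
    a,p=np.radians([az,pitch]); return np.array([np.cos(a)*np.cos(p),np.sin(a)*np.cos(p),-np.sin(p)])
def side_tool(az,pitch,s=1):
    a=np.radians(az); return tool(azd(az,pitch),s*np.array([np.sin(a),-np.cos(a),0]))
E
python3 - <<'E'
from h import *
c=cam("wrist"); print(np.array(c["mount"]).round(3),c["fovy"])
print("cup grasp")
for az in (20,30,40,50,60,75,90):
  for p in (0,15,30):
    for s in (1,-1):
      q=bot.ik([449.3,-152.7,42],quat(side_tool(az,p,s)))
      print(az,p,s,None if q is None else np.round(q,2))
print("pour")
for az in (0,20,45,60):
  for s in (1,-1):
    for ph in (0,-60,60,120,-120):
      M=side_tool(az,0,s); M=R.from_rotvec(np.radians(ph)*M[:,1]).as_matrix()@M
      q=bot.ik([475,-310,120],quat(M)); print(az,s,ph,None if q is None else np.round(q,2))
m=np.radians(6.2); ex=np.array([np.cos(m),np.sin(m),0]); ez=np.array([0,0,1.])
print("lid")
H=np.array([729,230.1,136])
for th in (0,.4,.75):
  b=H+ex*(-205*np.cos(th)+42*np.sin(th))+ez*(205*np.sin(th)+42*np.cos(th))
  for a in (.7,.4,.1,-.2,-.4):
    for s in (1,-1):
      q=bot.ik(b,quat(tool(ex*np.sin(a)-ez*np.cos(a),s*ex))); print(th,a,s,None if q is None else np.round(q,2))
E
```

```text
[[ 1.00000e+00 -0.00000e+00  1.00000e-03  4.60000e-02]
 [-1.00000e-03 -3.23000e-01  9.47000e-01 -1.22744e+02]
 [ 0.00000e+00 -9.47000e-01 -3.23000e-01  8.31300e+01]
 [ 0.00000e+00  0.00000e+00  0.00000e+00  1.00000e+00]] 60.62807539648882
cup grasp
20 0 1 [-0.88  0.88  2.17  1.91  1.54 -1.48]
20 0 -1 [-0.88  0.88  2.17  1.91  1.54  1.66]
20 15 1 [-0.86  0.7   2.22  1.87  1.24 -1.35]
20 15 -1 [-0.86  0.7   2.22  1.87  1.24  1.79]
20 30 1 [-0.8   0.53  2.23  1.76  0.93 -1.14]
20 30 -1 [-0.8   0.53  2.23  1.76  0.93  2.  ]
30 0 1 [-0.91  0.89  2.08  1.71  1.55 -1.4 ]
30 0 -1 [-0.91  0.89  2.08  1.71  1.55  1.74]
30 15 1 [-0.89  0.72  2.13  1.65  1.27 -1.27]
30 15 -1 [-0.89  0.72  2.13  1.65  1.27  1.87]
30 30 1 [-0.83  0.56  2.15  1.53  1.01 -1.08]
30 30 -1 [-0.83  0.56  2.15  1.53  1.01  2.07]
40 0 1 [-0.91  0.9   1.99  1.53  1.58 -1.32]
40 0 -1 [-0.91  0.9   1.99  1.53  1.58  1.82]
40 15 1 [-0.89  0.74  2.04  1.46  1.33 -1.2 ]
40 15 -1 [-0.89  0.74  2.04  1.46  1.33  1.94]
40 30 1 [-0.84  0.6   2.07  1.34  1.09 -1.03]
40 30 -1 [-0.84  0.6   2.07  1.34  1.09  2.11]
50 0 1 [-0.9   0.92 
[... 2965 characters left out ...]
.2 -1 None
0 -0.4 1 [0.28 0.6  1.3  0.07 1.63 0.17]
0 -0.4 -1 None
0.4 0.7 1 [ 0.36  0.14  1.83 -0.34  0.51  0.5 ]
0.4 0.7 -1 None
0.4 0.4 1 [ 0.33  0.23  1.65 -0.11  0.88  0.28]
0.4 0.4 -1 None
0.4 0.1 1 [ 0.31  0.35  1.44 -0.02  1.25  0.21]
0.4 0.1 -1 None
0.4 -0.2 1 [0.29 0.5  1.24 0.04 1.6  0.18]
0.4 -0.2 -1 None
0.4 -0.4 1 [0.28 0.61 1.1  0.07 1.82 0.17]
0.4 -0.4 -1 None
0.75 0.7 1 [ 0.34  0.2   1.64 -0.25  0.63  0.38]
0.75 0.7 -1 None
0.75 0.4 1 [ 0.31  0.3   1.43 -0.09  1.02  0.24]
0.75 0.4 -1 None
0.75 0.1 1 [ 0.29  0.44  1.21 -0.02  1.4   0.19]
0.75 0.1 -1 None
0.75 -0.2 1 [0.27 0.6  0.97 0.03 1.76 0.17]
0.75 -0.2 -1 None
0.75 -0.4 1 [0.26 0.73 0.8  0.07 2.   0.17]
0.75 -0.4 -1 None
```

Run:
```python
from h import *
import pickle
T=np.array(cam("wrist")["mount"]); m=np.radians(6.2); ey=np.array([-np.sin(m),np.cos(m),0])
tgt=np.array([555,345,235.]); best=None
for s in (1,-1):
  for p in (60,45,30,15,0,-15):
    for D in (230,270,310):
      M=side_tool(-84,p,s); Rc=M@T[:3,:3]
      pos=tgt-Rc[:,2]*D-M@T[:3,3]
      q=bot.ik(pos,quat(M)) if np.all(pos[1]-80>tgt[1]) else None
      if q is not None:
        print(s,p,D,pos.round(),np.round(q,2),Rc[:,2].round(2))
        score=Rc[:,2]@-ey
        if best is None or score>best[0]: best=(score,pos,M)
print(best[0],best[1]); bot.move_to(best[1],quat(best[2]))
c=cam("wrist"); pickle.dump(c,open("w1.pkl","wb")); cv2.imwrite("pics/w1.png",c["image"]); print(bot.read_state()["clock"])
```

```text
-1 60 310 [544. 444. 374.] [ 0.76  0.88  0.42 -0.48  2.12  0.46] [ 0.08 -0.75 -0.66]
-1 45 270 [545. 441. 326.] [ 0.8   0.97  0.46 -0.71  2.16  0.43] [ 0.09 -0.89 -0.44]
-1 30 270 [543. 461. 298.] [ 0.85  1.16  0.28 -0.99  2.28  0.3 ] [ 0.1  -0.98 -0.19]
0.981036452172216 [542.57108211 461.35416734 297.94742372]
1.7417
```

View pics/w1.png

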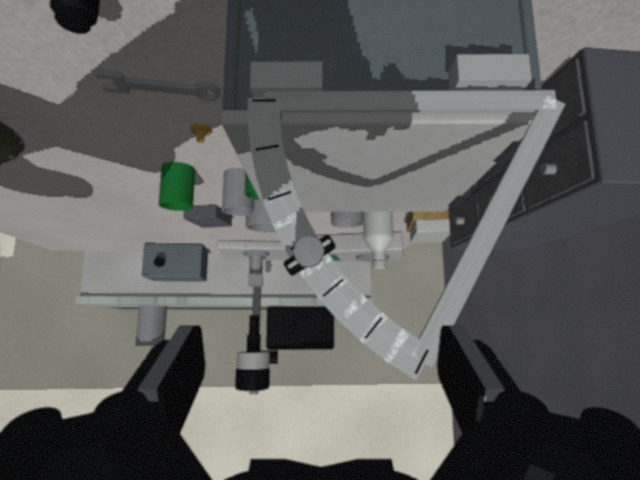

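The wrist view is upside down. It shows the quadrant with the index block and nut at (310,252), black ends at (290,267) and (330,241). Graduations 0 to 60° run from (263,100) to (421,362), and by eye the index sits near 32°.

Run:
```python
from h import *
import pickle
c=pickle.load(open("w1.pkl","rb")); w=cloud(c); g=c["image"].max(2)
m=np.radians(6.2); ex=np.array([np.cos(m),np.sin(m),0]); ey=np.array([-np.sin(m),np.cos(m),0]); H=np.array([729,230.1,136])
L=np.stack([(w-H)@ex,(w-H)@ey,w[...,2]-136],-1)
ang=np.arctan2(L[...,2],-L[...,0]); rad=np.hypot(L[...,0],L[...,2])
near=(c["depth"]>0)&(L[...,1]>115)&(L[...,1]<175)
sel=near&(rad>185)&(rad<225)
print("quadrant y median",np.median(L[sel][:,1]))
k=(near&(g<55)).astype(np.uint8); k[330:]=0
n,l,st,ce=cv2.connectedComponentsWithStats(k)
for i in range(1,n):
    if st[i,4]>12:
        P=L[l==i]; print(st[i],ce[i].round(1),"ang deg",np.degrees(np.median(ang[l==i])).round(2),"rad",np.median(rad[l==i]).round(1),"y",np.median(P[:,1]).round(1))
cv2.imwrite("pics/w1c.png",cv2.resize(c["image"][60:400,220:460],None,fx=2.4,fy=1.7) if 0 else cv2.resize(c["image"][190:310,250:390],None,fx=5,fy=5,interpolation=cv2.INTER_CUBIC))
```

```text
quadrant y median 141.5441742422986
[ 51   0  44  23 851] [72.1  9.9] ang deg -14.14 rad 364.4 y 122.3
[ 223    0  126  110 2315] [266.8  30.1] ang deg -22.9 rad 225.9 y 120.5
[345  17   6  10  23] [348.   21.3] ang deg -29.77 rad 161.2 y 121.0
[258  21  11  19  66] [262.8  28. ] ang deg -20.11 rad 218.5 y 120.6
[337  21   7   8  13] [339.4  24.2] ang deg -28.13 rad 165.4 y 120.9
[295  22  15  16  62] [301.5  30.6] ang deg -22.21 rad 189.4 y 120.7
[282  25  15  15  65] [288.9  31.3] ang deg -21.39 rad 199.2 y 120.7
[314  25  11   6  21] [318.8  27.8] ang deg -24.73 rad 178.7 y 121.0
[322  32   7   5  14] [324.8  34. ] ang deg -23.71 rad 172.6 y 121.0
[332  32  14  12  37] [338.9  37.9] ang deg -24.3 rad 161.4 y 121.0
[304  35   9   7  20] [308.5  38.6] ang deg -20.95 rad 182.3 y 121.0
[266  41  10   7  21] [269.6  43.8] ang deg -17.01 rad 209.7 y 120.6
[280  40  12   5  19] [286.6  42.6] ang deg -18.35 rad 196.9 y 120.9
[302  44  13   6  20] [308.2  46.7] ang deg -18.72 rad 180.0 y 120.6
[447  46   3  10  15] [447.5  50.5] ang deg -40.36 rad 84.4 y 121.2
[451  46  41   7 121] [472.1  49.4] ang deg -51.71 rad 71.1 y 121.6
[492  48  12   5  29] [497.7  50.1] ang deg -64.41 rad 60.7 y 121.7
[447  58   7   5  20] [449.8  60.2] ang deg -36.13 rad 78.4 y 121.5
[366  72   5   6  13] [368.3  74.8] ang deg -15.27 rad 129.7 y 121.2
[430  79  14  10  56] [435.9  83.7] ang deg -19.69 rad 79.9 y 121.2
[409  80  11   6  18] [414.1  82.2] ang deg -17.11 rad 95.3 y 121.2
[527  84   7   5  21] [530.1  86.5] ang deg -79.67 rad 24.9 y 120.9
[253  99  22   3  63] [263.5 100. ] ang deg -0.21 rad 199.9 y 142.5
[256 145  22   6  51] [266.3 147.3] ang deg 9.78 rad 200.4 y 142.5
[320 235  10   7  39] [324.5 238. ] ang deg 31.81 rad 186.3 y 152.1
[324 240  11  14  71] [329.1 247.2] ang deg 33.75 rad 187.2 y 151.9
[284 256  19  19 133] [292.7 266.2] ang deg 33.35 rad 212.3 y 151.7
```

View pics/w1c.png

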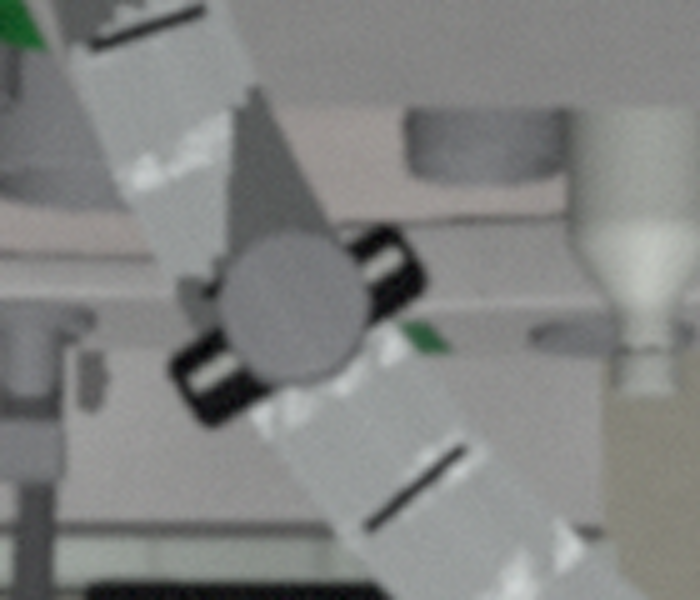

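The crop shows white mark lines on the black block's face, at image (292.0,264.4) and (325.6,243.0), radial either side of the nut. The 20° and 40° graduations bracket it.

Run:
```python
from h import *
import pickle
c=pickle.load(open("w1.pkl","rb"))
m=np.radians(6.2); ex=np.array([np.cos(m),np.sin(m),0]); ey=np.array([-np.sin(m),np.cos(m),0]); H=np.array([729,230.1,136])
def onp(u,v,y):
    d=ray(c,u,v); return c["o"]+d*((y-(c["o"]-H)@ey)/(d@ey))-H
for u,v,y in ((292,264.4,152),(325.6,243,152),(263.5,100,142.3),(266.6,147.3,142.3),(279.5,195.5,142.3),(333.5,287.5,142.3),(373,327,142.3),(421,361.5,142.3)):
    p=onp(u,v,y); print(u,v,"deg",np.degrees(np.arctan2(p[2],-p@ex)).round(2),"rad",np.hypot(p[2],p@ex).round(1))
# plan cup grasp
P=np.array([449.3,-152.7,42])
for az,p in ((45,15),(50,20)):
    M=side_tool(az,p); d=M[:,1]
    for s in (150,0): print(az,p,s,(P-d*s).round(),bot.ik(P-d*s,quat(M)))
```

```text
292 264.4 deg 32.72 rad 211.9
325.6 243 deg 32.68 rad 187.5
263.5 100 deg -0.26 rad 200.2
266.6 147.3 deg 9.74 rad 200.0
279.5 195.5 deg 19.79 rad 199.6
333.5 287.5 deg 39.88 rad 199.1
373 327 deg 49.72 rad 199.1
421 361.5 deg 59.82 rad 199.3
45 15 150 [ 347. -255.   81.] [-1.21198632  0.68460704  1.94715079  1.07540139  1.53993904 -1.11017082]
45 15 0 [ 449. -153.   42.] [-0.89114758  0.75657749  1.99340174  1.37248266  1.3691215  -1.17298701]
50 20 150 [ 359. -261.   93.] [-1.16376509  0.6421707   1.89007025  0.99781672  1.53179848 -1.03352614]
50 20 0 [ 449. -153.   42.] [-0.87160048  0.72522593  1.95810359  1.26053045  1.33359896 -1.10592918]
```

Run:
```python
from h import *
import pickle
W=cloud(pickle.load(open("side.pkl","rb"))).reshape(-1,3)
M=side_tool(45,15); d=M[:,1]; P=np.array([449.3,-152.7,42])
h=np.array([.7071,.7071]); n=np.array([.7071,-.7071]); q=W[:,:2]-P[:2]
s=-(q@h); t=q@n
for a in range(40,300,40):
    k=(s>a)&(s<a+40)&(abs(t)<65)&(W[:,2]<300); print(a,W[k][:,2].max().round() if k.any() else None)
print("box",[onz(pickle.load(open("side.pkl","rb")),u,v,25).round() for u,v in((432,172),(467,197))])
bot.move_joints([0.9,-0.3,1.5,0,1.5,0]); print(bot.read_state()["ee_pos"])
bot.move_gripper(85)
pre=P-d*130
bot.move_to(pre+[0,0,140],quat(M)); bot.servo_line(pre,speed=200)
c=cam("wrist"); cv2.imwrite("pics/w2.png",c["image"]); s=bot.read_state(); print(s["clock"],s["ee_pos"],s["ft_force"])
```

```text
40 76.0
80 7.0
120 6.0
160 6.0
200 6.0
240 37.0
280 6.0
box [array([ 405., -443.,   25.]), array([ 295., -379.,   25.])]
[222.30821898 338.82030461 545.97388576]
7.1333 [ 360.73161659 -241.741565     76.52852179] [ 0.57212512 -0.62483413  0.05220946]
```

View pics/w2.png

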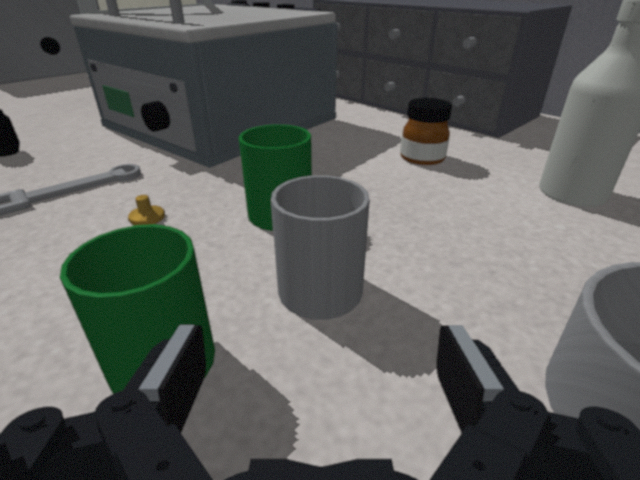

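The steel cup at (320,245) is centred between the fingers, but the left finger would pass within about 4 mm of the near green cup at (135,300). I'll change the approach azimuth to 60° for more room.

Run:
```python
from h import *
M=side_tool(60,15); d=M[:,1]; P=np.array([449.3,-152.7,42])
bot.servo_line(P-d*130,quat(M),speed=100)
c=cam("wrist")
# check cup centring: rim points from depth
w=cloud(c); m=(abs(w[...,2]-73)<5)&(np.hypot(w[...,0]-449,w[...,1]+152)<45)&(c["depth"]>0)
(x,y),r=cv2.minEnclosingCircle(w[m][:,:2].astype(np.float32)); print("rim",x,y,r,m.sum())
print(bot.servo_line(P-d*8,speed=120,until_force=15)); 
bot.servo_line(P,speed=60,until_force=15)
bot.move_gripper(50,50); s=bot.read_state(); print(s["grip_width"],s["clock"],s["ee_pos"])
bot.servo_line(P+[0,0,60],speed=120); s=bot.read_state(); print(s["grip_width"],s["ft_force"])
c=cam("wrist"); cv2.imwrite("pics/w3.png",c["image"])
# check pour ik
d60=d; pot=np.array([500.5,-342.7]); 
hz=np.array([M[0,0],M[1,0]])
for ph in range(0,141,20):
    Rr=R.from_rotvec(np.radians(ph)*d).as_matrix()@M; cz=R.from_rotvec(np.radians(ph)*d).as_matrix()@[0,0,1]; e=Rr[:,0]
    lip=np.array([*(pot-12*hz),82+60*max(0,cz[2])]); T=lip-33*cz-30*e
    q=bot.ik(T,quat(Rr)); print(ph,T.round(),np.degrees(np.arccos(cz[2])).round(),None if q is None else np.round(q,2))
```

```text
rim 449.0854797363281 -152.68136596679688 30.568038940429688 2273
False
59.05904184826382 9.4667 [ 449.32567307 -152.90021023   42.20372838]
58.674155042143106 [ 0.71706183 -0.64083081 -3.32927564]
0 [ 464. -322.  109.] 0.0 [-1.02  0.85  1.46  1.04  1.74 -0.86]
20 [ 458. -314.  117.] 19.0 [-1.02  0.82  1.5   1.03  1.74 -0.51]
40 [ 456. -309.  122.] 39.0 [-1.02  0.81  1.51  1.03  1.73 -0.16]
60 [ 459. -306.  121.] 58.0 [-1.02  0.8   1.52  1.04  1.73  0.19]
80 [ 466. -306.  117.] 77.0 [-1.01  0.82  1.5   1.05  1.72  0.54]
100 [ 476. -309.  114.] 95.0 [-0.99  0.84  1.48  1.06  1.72  0.9 ]
120 [ 489. -314.  120.] 114.0 [-0.98  0.85  1.44  1.07  1.73  1.28]
140 [ 502. -321.  122.] 130.0 [-0.97  0.87  1.39  1.08  1.73  1.66]
```

View pics/w3.png

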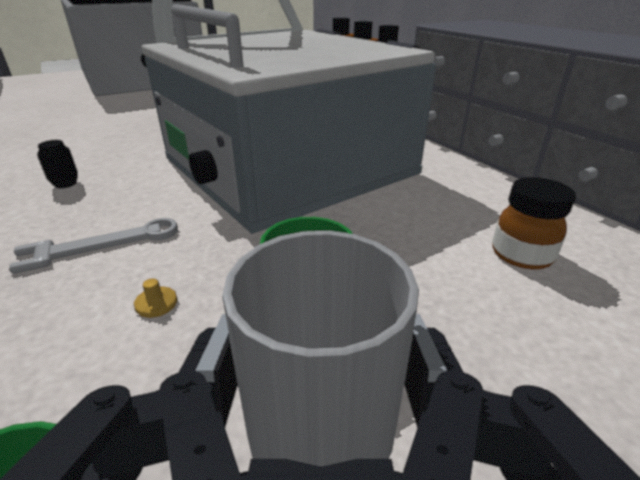

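The cup is gripped upright, with its mouth centred at (320,275) and grip width 59 mm. Next is the pour.

Run:
```python
from h import *
M=side_tool(60,15); d=M[:,1]; pot=np.array([500.5,-342.7]); hz=np.array([M[0,0],M[1,0]])
def pose(ph):
    Q=R.from_rotvec(np.radians(ph)*d).as_matrix(); Rr=Q@M; cz=Q@[0,0,1]
    lip=np.array([*(pot-12*hz),82+60*max(0,cz[2])]); return lip-33*cz-30*Rr[:,0],quat(Rr)
bot.servo_line([449.3,-152.7,150],speed=150)
bot.servo_line([456,-309,150],speed=180)
p,q=pose(60); bot.servo_line(p+[0,0,25],q,speed=40); bot.servo_line(p,q,speed=60)
for ph in range(70,141,10):
    p,q=pose(ph); bot.servo_line(p,q,speed=25 if ph<125 else 40)
print(bot.read_state()["clock"],bot.read_state()["grip_width"],bot.read_state()["ft_force"])
bot.dwell(.8)
c=cam("scene"); a=cam("side"); s=bot.read_state(); print(s["clock"])
im=np.hstack([cv2.resize(c["image"][240:400,100:300],(500,400)),cv2.resize(a["image"][110:270,310:510],(500,400))])
cv2.imwrite("pics/p1.png",cv2.resize(im,(800,320)))
```

```text
16.475 59.47511941229515 [-0.01075107  0.78504596 -1.26657725]
17.375
```

View pics/p1.png

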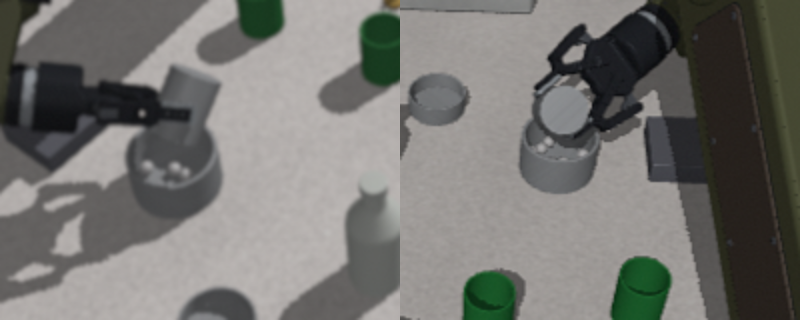

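The balls are visible in the pot in both views, and the cup is still inverted over it. Next I stand the cup down.

Run:
```python
from h import *
M=side_tool(60,15); d=M[:,1]; pot=np.array([500.5,-342.7]); hz=np.array([M[0,0],M[1,0]])
def pose(ph):
    Q=R.from_rotvec(np.radians(ph)*d).as_matrix(); Rr=Q@M; cz=Q@[0,0,1]
    lip=np.array([*(pot-12*hz),82+60*max(0,cz[2])]); return lip-33*cz-30*Rr[:,0],quat(Rr)
p,q=pose(140); bot.servo_line(p+[0,0,45],q,speed=100)
p,q=pose(60); bot.servo_line(p+[0,0,45],q,speed=40)
M2=side_tool(40,15); P=np.array([455,-212,42.])
bot.servo_line(P+[0,0,110],quat(M2),speed=70)
bot.servo_line(P+[0,0,6],speed=100)
print(bot.servo_line(P-[0,0,2],speed=20,until_force=3)); s=bot.read_state(); print(s["ee_pos"],s["ft_force"],s["clock"])
bot.move_gripper(85); bot.servo_line(P-M2[:,1]*130+[0,0,3],speed=150); bot.servo_line(P-M2[:,1]*130+[0,0,200],speed=250)
c=cam("scene"); w=cam("wrist"); s=bot.read_state(); print(s["clock"],s["ee_pos"])
im=np.hstack([cv2.resize(c["image"][240:400,100:300],(750,600),interpolation=cv2.INTER_CUBIC)[:,:400*2-200]])
cv2.imwrite("pics/p2.png",np.hstack([cv2.resize(c["image"][240:360,130:290],(400,300)),cv2.resize(w["image"],(400,300))]))
```

```text
True
[ 455.1115278  -212.18663366   42.18693022] [-0.46436453 -0.32596347  4.39439395] 22.5833
25.0333 [ 358.78302295 -292.44856324  274.32714107]
```

View pics/p2.png

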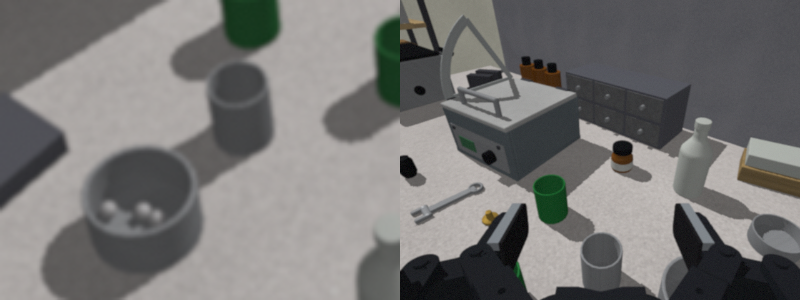

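The cup stands upright at left-panel (240,105), and at least four balls can be made out in the pot at (130,215). I'll check both vessels from above with the wrist camera on the way to the mill.

Run:
```python
from h import *
T=np.array(cam("wrist")["mount"]); tgt=np.array([480,-285,50.])
ok=[]
for az in range(-60,61,20):
  for p in (60,70,80):
   for s in (1,-1):
    M=side_tool(az,p,s); Rc=M@T[:3,:3]; pos=tgt-Rc[:,2]*330-M@T[:3,3]
    if (M@[0,19,0]+pos)[2]<130: continue
    q=bot.ik(pos,quat(M))
    if q is not None: ok.append((np.abs(np.array(q)-bot.read_state()["joint_positions"]).max()-3*(-Rc[2,2]),pos,M,Rc[:,2]))
b=min(ok,key=lambda t:t[0]); print(b[1],b[3]); bot.move_to(b[1],quat(b[2]))
c=cam("wrist"); cv2.imwrite("pics/w4.png",c["image"]); print(bot.read_state()["clock"],bot.read_state()["joint_positions"])
```

```text
[ 423.63069104 -332.36545514  225.78811676] [ 0.14758738  0.12463463 -0.9811647 ]
25.7583 [-0.94760557  0.3021064   1.65458147  0.55012396  1.27906017 -0.26122547]
```

View pics/w4.png

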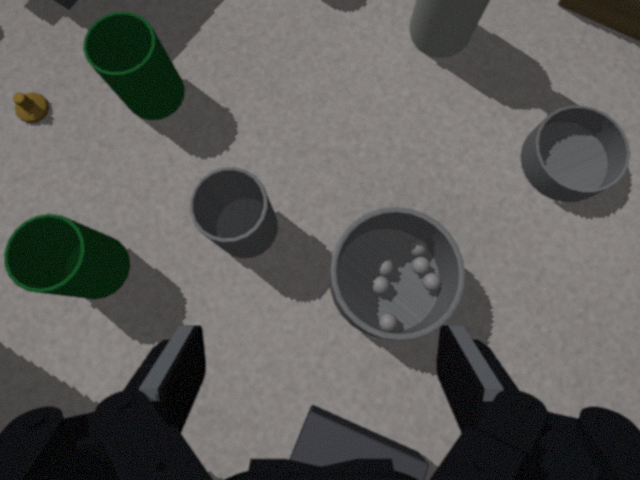

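The wrist view shows all six balls in the pot, at (420,250), (422,265), (432,281), (386,267), (381,285) and (388,322). The cup at (230,205) is upright and empty. Now the lid.

```bash
cat >> h.py <<'E'
mm=np.radians(6.2); ex=np.array([np.cos(mm),np.sin(mm),0]); ey=np.array([-np.sin(mm),np.cos(mm),0]); ez=np.array([0,0,1.]); H=np.array([729,230.1,136])
def lidpose(th,a0=.4,back=4,off=-15,dx=0):
    a=a0-th; d=ex*np.sin(a)-ez*np.cos(a)
    b=H+ey*off+ex*(-(205+dx)*np.cos(th)+42*np.sin(th))+ez*((205+dx)*np.sin(th)+42*np.cos(th))
    return b-d*back, tool(d,ex), d
E
python3 - <<'E'
from h import *
bot.move_joints([-0.4,-0.2,1.5,0,1.5,0])
bot.move_gripper(40)
p,M,d=lidpose(0)
bot.move_to(p-d*130,quat(M)); c=cam("wrist"); cv2.imwrite("pics/w5.png",c["image"])
w=cloud(c); L=np.stack([(w-H)@ex,(w-H)@ey,w[...,2]],-1)
k=(c["depth"]>0)&(abs(L[...,0]+205)<25)&(abs(L[...,1])<50)&(L[...,2]>165)&(L[...,2]<195)
print("bar",L[k].mean(0) if k.any() else None,np.percentile(L[k][:,0],[2,98]),np.percentile(L[k][:,2],[2,50,98]),k.sum(),np.polyfit(L[k][:,1],L[k][:,0],1))
s=bot.read_state(); print(s["clock"],s["ft_force"],s["grip_width"])
E
```

```text
bar [-206.62086727    3.22706662  181.01188344] [-210.88437273 -200.62978   ] [176.0066594  181.57862423 183.50511755] 2746 [-5.52884738e-03 -2.06603025e+02]
29.0417 [0.68546704 0.78349619 1.01993416] 39.69040940255121
```

View pics/w5.png

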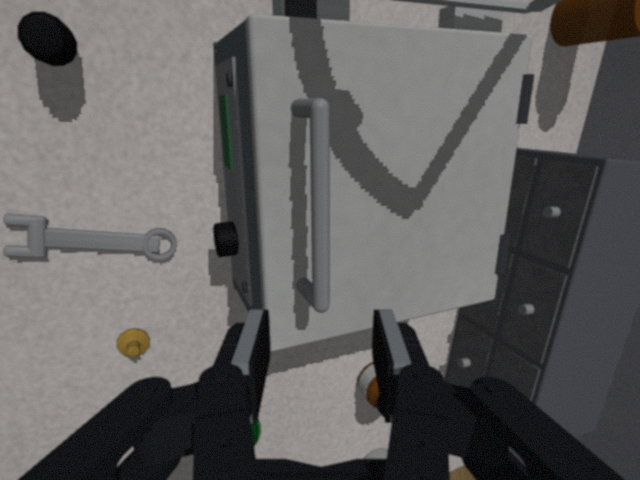

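The bar lies vertically at about (320,205), on the jaws' centre line at 320. Depth puts it within 1 to 2 mm of my estimate, so I'll grasp it.

Run:
```python
from h import *
p,M,d=lidpose(0,dx=1)
print(bot.servo_line(p-d*10,speed=150,until_force=10)); print(bot.servo_line(p,speed=30,until_force=8))
s0=bot.read_state()
bot.move_gripper(5,25); s=bot.read_state(); print(s["grip_width"],s0["ft_force"],s["ft_force"],s["ee_pos"]-p)
bot.move_gripper(5,60); s=bot.read_state(); print(s["grip_width"],s["ft_force"])
for th in np.arange(.05,.31,.05):
    p,M,d=lidpose(th,dx=1); bot.servo_line(p,quat(M),speed=30)
    s=bot.read_state(); print(round(th,2),s["ft_force"].round(1) if hasattr(s["ft_force"],"round") else s["ft_force"],round(s["grip_width"],1))
print(s["clock"])
```

```text
False
False
10.748787330956427 [0.20098311 0.08193282 0.41465794] [ 7.49896269  0.65132897 -0.18026132] [0.83836072 0.11303102 0.7093724 ]
9.804249199221202 [ 6.62859504  0.1215086  -0.58930244]
0.05 [11.   2.3 -9.1] 9.6
0.1 [11.3  3.  -8.9] 10.0
0.15 [ 10.1   3.1 -10.2] 9.8
0.2 [  8.2   2.8 -10.4] 9.7
0.25 [  7.1   3.4 -10.1] 9.8
0.3 [  6.9   3.8 -12. ] 9.7
34.1
```

```bash
cat > chk.py <<'E'
from h import *
import pickle
def planeang(c,th):
    w=cloud(c); r=w-H; x=r@ex; y=r@ey; z=r[...,2]
    n=x*np.sin(th)+z*np.cos(th); t=-x*np.cos(th)+z*np.sin(th)
    k=(c["depth"]>0)&(abs(n-6)<12)&(t>20)&(t<215)&(abs(y)<105)
    for _ in range(3):
        a,b,e=np.linalg.lstsq(np.c_[t[k],y[k],np.ones(k.sum())],n[k],rcond=None)[0]
        k=k&(abs(n-(a*t+b*y+e))<3)
    return th+np.arctan(a),e,k.sum()
E
python3 - <<'E'
from chk import *
for th in np.append(np.arange(.35,.56,.05),.5745):
    p,M,d=lidpose(th,dx=1); bot.servo_line(p,quat(M),speed=30)
bot.dwell(.3); s=bot.read_state(); print(s["ft_force"],s["grip_width"],s["clock"],s["ee_pos"]-p)
for n in("scene","side"):
    c0=pickle.load(open(n+".pkl","rb")); c=cam(n); pickle.dump(c,open(n+"2.pkl","wb"))
    print(n,"shut",planeang(c0,0.),"now",planeang(c,.5745))
    uv=proj(c,H+ey*150+ex*-168+ez*108.7); print(uv); u,v=uv.astype(int)
    cv2.imwrite(f"pics/i_{n}.png",cv2.resize(c["image"][max(v-50,0):v+50,max(u-66,0):u+67],None,fx=5,fy=5,interpolation=cv2.INTER_CUBIC))
E
```

```text
[  2.48622248   6.25150011 -15.3753315 ] 9.814208011061496 37.2667 [-0.27782597  0.22056611 -0.83961455]
scene shut (np.float64(-0.001544917194934049), np.float64(4.161687882932047), np.int64(3645)) now (np.float64(0.5639722067197204), np.float64(3.302265354271793), np.int64(4045))
[436.49496347 147.56259843]
side shut (np.float64(-0.001312192754951571), np.float64(6.419136283262862), np.int64(9161)) now (np.float64(0.5627336301399916), np.float64(6.945607063302813), np.int64(5417))
[237.50961506 382.04017103]
```

View pics/i_side.png

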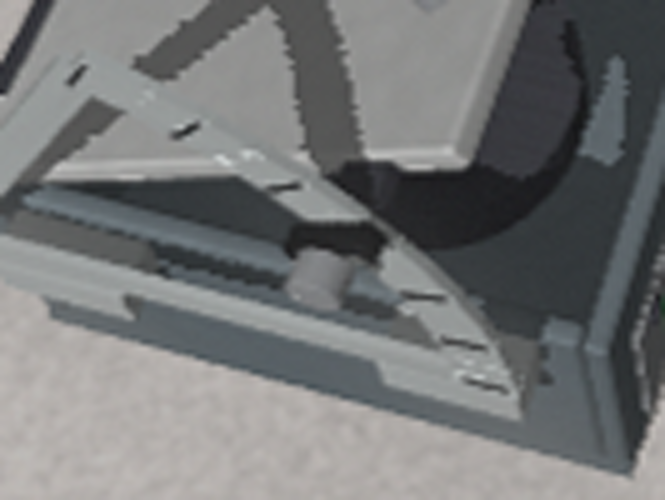

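The side crop shows the lid up, with its pointer tab at (365,185) next to the black index block at (335,240). The block partly hides the tab. Both cameras' lid planes give 0.565 rad against the index at 0.5745, so I'll raise it by 0.01 rad.

Run:
```python
from chk import *
p,M,d=lidpose(.584,dx=1); bot.servo_line(p,quat(M),speed=10)
bot.dwell(.5); s=bot.read_state(); print(s["ft_force"],s["grip_width"],s["clock"],np.abs(s["qvel"]).max())
A=[]
for n in("scene","side")*3:
    c=cam(n); a=planeang(c,.5745)[0]+.0014; A.append(a); print(n,a)
print(np.mean(A))
u,v=proj(c,H+ey*150+ex*-168+ez*108.7).astype(int)
c=cam("scene"); u,v=proj(c,H+ey*150+ex*-168+ez*108.7).astype(int)
cv2.imwrite("pics/f_scene.png",cv2.resize(c["image"][max(v-50,0):v+50,u-66:u+67],None,fx=5,fy=5,interpolation=cv2.INTER_CUBIC))
```

```text
[  3.15204517   4.57213767 -13.87315277] 9.80671738412672 38.2167 0.001595928339146657
scene 0.5746855442535422
side 0.5734486152947282
scene 0.5719112507376016
side 0.5734426286189707
scene 0.5730557443130234
side 0.5733141385416333
0.5733096536265833
```

View pics/f_scene.png

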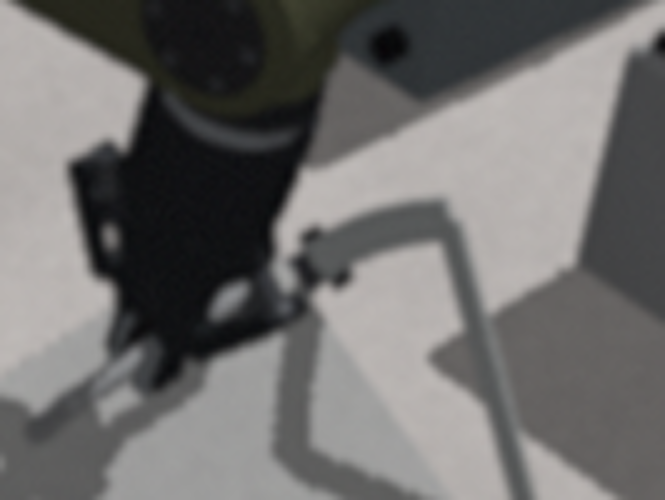

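The crop shows the gripper holding the bar, and the pointer tab meeting the quadrant at the index block near (325,265). The measured lid angle is 0.573 rad against the index at 0.5745, and the arm is still, so I'm handing in.

```bash
python3 -c "
from h import *
bot.dwell(.3); s=bot.read_state(); print(s['clock'],s['ft_force'],s['grip_width']); print(bot.finish_job())"
```

```text
38.8667 [  2.3230068    5.24176002 -13.89952559] 9.833411469286565
the job is handed in; nothing more can be done
None
```

The job is done and handed in at about 39 s of the 72 s allowed.

- **Balls and cup:** I gripped the steel cup from the side and poured it into the pot. The wrist picture afterwards showed all six balls in the pot. The empty cup stands upright on the bench at about (455, -212), roughly 55 mm clear of the pot.
- **Lid:** The gripper holds the bar at its last pose. I read the index at 32.9° (0.5745 rad), corrected against the quadrant's graduations. Lid-plane fits from both fixed cameras averaged 0.573 rad, with single readings from 0.572 to 0.575. The arm was still, and the wrist force was about 15 N.

- **Lid correction:** At first the lid measured about 0.565 rad, roughly 0.01 low, and I raised it before handing in.
- **Pointer only partly seen:** The final view of the pointer at the index was partly hidden by the block and the hand, so its level rests mainly on the plane fits.
- **Bystanders:** I noticed none of them moved in the pictures, but I did not measure their positions again.

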